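# Put the swapped birdhouse roofs back on their own houses

## Task

The three lift-off roofs have ended up on the wrong birdhouses: use the empty turntable to park one of them, and move the roofs round until the square roof sits on the square house, the cone roof on the round house and the gable roof on the oblong house with its ridge along the house. Seat each roof centred and square on its walls, setting it down gently without dropping it. Leave the houses, the glue bottle and the jar of screws standing where they are.

Things in the scene. Friction and masses are not known exactly. Their poses are not given: they have to be found in the camera images.
- square_roof: Loose square pyramid roof, brown shingles, 124 x 124 mm, apex at 42 mm, 0.26 kg. Origin: centre of the eave board's flat underside, which rests on a house's rim. Under it a 50 x 50 mm cleat reaches 10 mm down into the house, with play of 6 mm or more. Grip: dark square post on top, 26 x 26 mm, 50 to 82 mm above the origin (TCP at 66), faces square to x and y, which run along the sides.
- round_roof: Loose cone roof, brown shingles, 132 mm diameter, apex at 42 mm, 0.26 kg. Origin: centre of the eave board's flat underside, which rests on a house's rim. Under it a round cleat, 52 mm, reaches 10 mm down into the house, with play of 7 mm or more (16 mm in the round house). Grip: dark round knob on top, 26 mm diameter, 52 to 82 mm above the origin (TCP at 66). Its turn does not matter.
- gable_roof: Loose oblong two-sided gable roof, shingled, 154 mm long (x, along the ridge), 116 mm wide (y), 0.30 kg. Origin: centre of the eave board's flat underside, which rests on a house's rim. Under it a cleat, 58 (x) by 44 mm, reaches 10 mm down into the house. Grip: dark ridge board, 18 mm wide (y), 156 mm long (x), its top 82 mm above the origin: pinch it across y at mid-length, TCP at 66 mm.
- square_house: Birdhouse with a square box body of pale wood, open at the top: outside 100 x 100, inside 76 x 76 mm, on a square base board 146 x 146 x 12 mm that shows round the roof from above; one entrance hole, on its +x face. Loose, 0.8 kg, upright. Origin: centre of its underside, on the bench; the rim where a roof rests is 120 mm above; x and y run along its sides.
- round_house: Birdhouse with a round barrel body of pale staves with two iron hoops, open at the top: outside 108, inside 84 mm diameter, on a round base board 160 mm across, 12 mm thick, that shows round the roof from above; one entrance hole, on its +x side. Loose, 0.8 kg, upright. Origin: centre of its underside, on the bench; the rim where a roof rests is 120 mm above.
- oblong_house: Birdhouse with an oblong box body of pale wood, open at the top: outside 130 (x) by 90 mm (y), inside 106 x 66 mm, on an oblong base board 176 (x) by 124 (y) x 12 mm that shows round the roof from above; two entrance holes, on its +x end. Loose, 0.8 kg, upright. Origin: centre of its underside, on the bench; the rim where a roof rests is 120 mm above.
- turntable: Low finishing turntable, empty at the start: plywood disc 164 mm across with a black rubber top, on a foot fixed to the bench; the disc turns stiffly about the vertical. Top 30 mm above the bench. Origin: centre of its underside, on the bench. A roof set down on it stands on its cleat, so the roof's origin is then 40 mm above the bench.
- glue_bottle: White bottle of wood glue with yellow label and orange cap, 60 mm diameter, 170 mm tall, standing loose on the bench near the houses; a bystander. Origin: centre of its underside.
- screw_jar: Glass jar of screws with a steel lid, 68 mm diameter, 84 mm tall, standing loose on the bench near the houses; a bystander. Origin: centre of its underside.

How it is judged (in metres and radians):
On the way:
1. one of the roofs is set down on the turntable, let go and at rest (((horizontal distance between square_roof and turntable below 0.04 m and height (world z) of square_roof below 0.05 m and angle between square_roof's own z axis and vertical below 0.1 rad and linear speed of square_roof below 0.02 m/s and contact force between the fingers and square_roof below 0.05 N) or (horizontal distance between round_roof and turntable below 0.04 m and height (world z) of round_roof below 0.05 m and angle between round_roof's own z axis and vertical below 0.1 rad and linear speed of round_roof below 0.02 m/s and contact force between the fingers and round_roof below 0.05 N) or (horizontal distance between gable_roof and turntable below 0.04 m and height (world z) of gable_roof below 0.05 m and angle between gable_roof's own z axis and vertical below 0.1 rad and linear speed of gable_roof below 0.02 m/s and contact force between the fingers and gable_roof below 0.05 N))), for 0.2 s.
At the end, for the whole second after the job is handed in: Each roof rests on the house of its own shape: centred within 12 mm, eave board down on the rim within 6 mm, level within 0.06 rad; square roof square to its house and gable ridge along its house within 0.2 rad (any quarter, half turn); houses upright; all at rest (horizontal distance between square_roof and square_house below 0.012 m and z of square_roof in the frame of square_house between 0.114 and 0.126 m and angle between each of square_roof, square_house, round_roof, round_house, gable_roof, oblong_house's own z axis and vertical below 0.06 rad and linear speed of each of square_roof, square_house, round_roof, round_house, gable_roof, oblong_house below 0.02 m/s and (angle between the x axis of square_roof and the x axis of square_house, either way round below 0.2 rad or angle between the x axis of square_roof and the y axis of square_house, either way round below 0.2 rad) and horizontal distance between round_roof and round_house below 0.012 m and z of round_roof in the frame of round_house between 0.114 and 0.126 m and horizontal distance between gable_roof and oblong_house below 0.012 m and z of gable_roof in the frame of oblong_house between 0.114 and 0.126 m and angle between the x axis of gable_roof and the x axis of oblong_house, either way round below 0.2 rad); the robot touches nothing.
It fails at once if a house is shifted by more than 30 mm (distance of any of square_house, round_house, oblong_house from where it was at the start of the episode above 0.03 m).
It fails at once if the glue bottle or the jar of screws is shifted by more than 30 mm or knocked over (distance of any of glue_bottle, screw_jar from where it was at the start of the episode above 0.03 m or angle between any of glue_bottle, screw_jar's own z axis and vertical above 0.4 rad).
It fails at once if a roof is dropped (falls free of the fingers, faster than 0.6 m/s: from about 20 mm up) ((linear speed of square_roof above 0.6 m/s and contact force between the fingers and square_roof below 0.05 N) or (linear speed of round_roof above 0.6 m/s and contact force between the fingers and round_roof below 0.05 N) or (linear speed of gable_roof above 0.6 m/s and contact force between the fingers and gable_roof below 0.05 N)).
It also fails if it takes over 112 s, if anything falls off the work surface, if the arm or the gripper's body presses on something with over 40 N, if the wrist force passes 120 N, or if a joint passes its speed limit or range.

## Robot

A 7-joint arm with a two-finger parallel gripper is mounted at the origin on the work surface. World frame = base frame: x ahead of the robot, y to its left, z up, the work surface at z = 0. Lengths are in mm, angles in rad, forces in N, time in s.
With the tool pointing down it reaches from about 425 to 975 mm from the base axis. Payload 16.7 kg.
Tool frame: the origin (TCP) lies between the finger pads, 19 mm behind the fingertips; this is the grasp point; z points along the fingers, y is the line along which they close (so a half turn about z gives the same grasp; the last joint's range is limited). The gripper opens to 85 mm and grips with 20 to 120 N. Pads are 22 mm wide; open, the fingers measure 114 mm over their backs; the gripper's body (76 mm by 85 mm) begins 54 mm behind the grasp point. The pads swing forward as they close: fully open they stand 13 mm farther back than shut.
Start: joints at [-0.149, 0.426, 0.074, 1.606, -0.034, 1.111, -0.067], TCP at [674.965, -0.02, 250.002] pointing down, gripper open.
Joint ranges: [-2.85, 2.85], [-0.5, 2.14], [-1.23, 1.37], [0.21, 2.46], [-1.02, 4.16], [0.16, 2.05], [-2.73, 2.73]. Speed limits (rad/s): [1.89, 1.89, 2.39, 2.39, 3.01, 3.01, 3.01].

## Interface

Orientations are given as a rotation vector (axis times angle).
In Python, from plant import env gives the robot as it stands.
- The arm moves only by the tool step_arm, never from a script. Its argument "plan" is a list that holds one entry, the list of rows, each a list of 5 numbers: the shift along the tool's x, y, z as a fraction of full scale, then the turn about the tool's z as a fraction of full scale, then the opening, from 0 (shut) to 1 (fully open). In form: [[[x, y, z, roll, jaw], ...]]. A call has exactly 5 rows; each row shifts and turns the commanded pose from where the row before left it, along the tool's axes as they then stand; what a row does not reach is not made up. Full scale, the value 1, is 40 mm for a shift and 1.5 rad for a turn. A row lasts 1/10 s, in which the tool goes at most 50 mm and 8.59 degrees, less where a joint would pass 70% of its speed; a pose out of reach is approached as far as the arm can. A call with a number of a shift or a turn outside -1 to 1 is refused whole. A call with a gripper value outside its range is refused whole. The fingers move at their own pace and stop on an object; "newtons" is the grip in N (left out, the last holds). Time passes only in rows, so rows that do not move let the fingers close, or fill a call up. It gives the time, the measured TCP pose, the force, the opening and the grip force at its end, in the units of the state.
- env.get_obs(): the state, without advancing time (a new reading comes with each control period).
- env.snapshot(name): name is "scene" or "side" or "wrist"; returns the picture (400x640x3 uint8, blue, green, red); there is no depth.
- env.camera_model(name): a dict with "intrinsics" (3x3 intrinsics, pixels), "dist_coeffs" ([k1, k2, p1, p2, k3] as OpenCV has them; the pictures are not rectified), "R" (3x3) and "t" (3): a world point X has camera coordinates R X + t; the wrist camera has in their place "tool_from_camera" (4x4, takes a point from camera to tool coordinates, whose origin is the TCP and whose axes are the flange's). Camera axes: x right, y down, z forward; pixel columns grow to the right and rows downward; lengths in mm; the calibration is good to about 2 mm. A picture is of the moment at which its call begins: read the wrist's pose just before it. camera_model takes no time and is no camera call.
- env.job_done(): hands the job in; it is judged then, once.
The state is a dict: "t": time; "qpos": joint angles; "dq": joint speeds; "joint_efforts": joint torques, N m; "tool_pos": TCP position; "orientation": TCP orientation; "wrist_force": force on the tool from outside, world axes, zero at the start; "ft_torque": the same for the moment, N m; "grip_width": finger opening in mm; "grip_force": force on a finger pad.
Only numpy, scipy, OpenCV 4.12 (cv2) and the standard library are available. Lean on these libraries where they do the work, as an engineer would, in place of code of your own. Each camera call takes 0.05 s, during which the arm holds its last target. There are 200 camera calls.

## Working session

There is one attempt and no reset: what is moved stays moved. The work goes in short steps, Python scripts to look and compute and a tool call to move; the robot and the scene stay as the last step left them, time stands still between calls to the robot, and variables do not carry over. Pictures are saved under pics/ and viewed, at most 14 in all, crops included, and the job is handed in when it is done.

Besides the shell and the picture viewer there is one more tool, called after ">>>" as name([rows], argument=value, ...), one row to a line, values as JSON. step_arm: Moves the arm, as the interface text tells. Its arguments: {"type":"object","properties":{"plan":{"type":"array","items":{"type":"array","items":{"type":"array","items":{"type":"number","minimum":-1,"maximum":1}}}},"newtons":{"type":"number"}},"required":["plan"]}

```bash
ls; mkdir -p pics; python3 - <<'E'
from plant import env
import cv2,numpy as np
print(env.get_obs())
for n in("scene","side","wrist"):
    cv2.imwrite(f"pics/{n}0.png",env.snapshot(n)); m=env.camera_model(n); print(n,{k:np.round(v,4).tolist() for k,v in m.items()})
E
```

```text
pics
{'t': 0.0, 'qpos': array([-0.14949534,  0.42673357,  0.07387905,  1.6066136 , -0.03408511,
        1.11081482, -0.06710108]), 'dq': array([-0.00060551, -0.0020999 ,  0.00031715, -0.00057909,  0.00018751,
        0.00033182,  0.00149464]), 'joint_efforts': array([ 7.16691302e-04, -9.49842310e+01,  3.76242042e+00, -4.63523841e+01,
        1.94300286e-02,  1.01335210e-02,  2.85131875e-06]), 'tool_pos': array([ 6.74608828e+02, -5.30097900e-02,  2.49307487e+02]), 'orientation': array([-2.22091312e+00, -2.22078734e+00,  1.58286918e-03]), 'wrist_force': array([ 0.33946173,  0.29488432, -0.25165948]), 'ft_torque': array([0.01141661, 0.0614305 , 0.00477844]), 'grip_force': 0.0, 'grip_width': 85.3770456244886}
scene {'intrinsics': [[509.3395, 0.0, 314.5001], [0.0, 509.3395, 206.6191], [0.0, 0.0, 1.0]], 'dist_coeffs': [0.0344, 0.0, 0.0, 0.0, 0.0], 'R': [[-0.2078, 0.9782, -0.003], [0.9352, 0.1977, -0.2938], [-0.2868, -0.0638, -0.9559]], 't': [114.4308, -530.5589, 1443.9076]}
side {'intrinsics': [[485.8919, 0.0, 320.8097], [0.0, 485.8919, 200.5546], [0.0, 0.0, 1.0]], 'dist_coeffs': [-0.1249, 0.0, 0.0, 0.0, 0.0], 'R': [[0.8764, 0.4815, -0.0068], [0.3001, -0.5573, -0.7742], [-0.3766, 0.6765, -0.6329]], 't': [-517.7216, -96.259, 1371.9318]}
wrist {'intrinsics': [[349.223, 0.0, 320.2376], [0.0, 349.223, 200.6772], [0.0, 0.0, 1.0]], 'dist_coeffs': [-0.0095, 0.0, 0.0, 0.0, 0.0], 'tool_from_camera': [[0.0003, -0.9541, -0.2994, 76.877], [1.0, 0.0002, 0.0003, -1.5307], [-0.0002, -0.2994, 0.9541, -125.0978], [0.0, 0.0, 0.0, 1.0]]}
```

View pics/scene0.png

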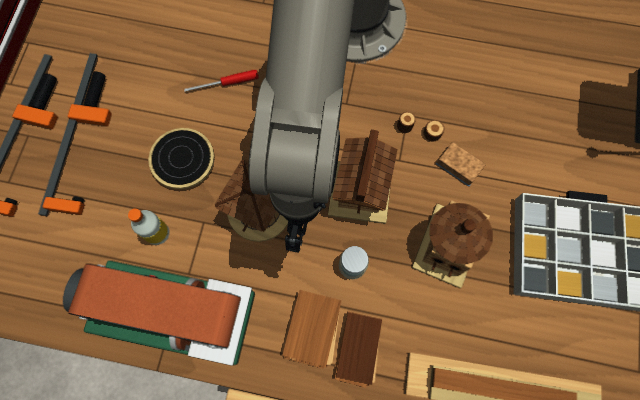

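View pics/side0.png

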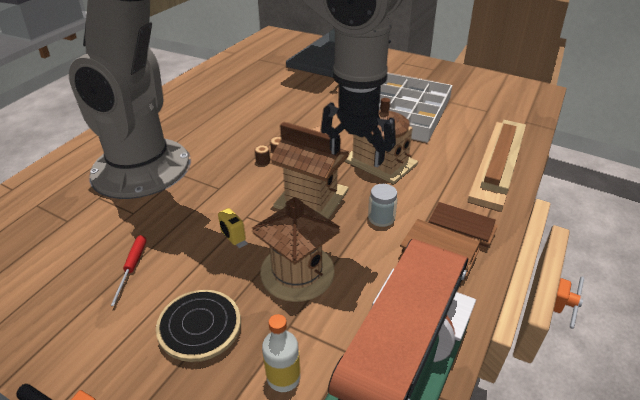

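The scene view shows the turntable at (181,158), the square roof partly hidden near (258,205), the gable roof at (365,172), the cone roof at (460,235) and the jar at (354,262). In the side view the square post is at (295,203), the ridge board runs from (283,128) to (342,157), and the cone knob is at (385,103).

```bash
cat > h.py <<'E'
import numpy as np, cv2
from scipy.spatial.transform import Rotation as Ro
from plant import env
def cam(name,obs=None):
    m=env.camera_model(name)
    if name=="wrist":
        T=np.asarray(m["tool_from_camera"]); o=obs or env.get_obs()
        Rt=Ro.from_rotvec(o["orientation"]).as_matrix()
        R=(Rt@T[:3,:3]).T; C=Rt@T[:3,3]+o["tool_pos"]
    else: R=np.asarray(m["R"]); C=-R.T@np.asarray(m["t"])
    return np.asarray(m["intrinsics"]),np.asarray(m["dist_coeffs"]),R,C
def rays(c,px):
    K,d,R,C=c
    n=cv2.undistortPoints(np.float64(px).reshape(-1,1,2),K,d).reshape(-1,2)
    v=np.c_[n,np.ones(len(n))]@R; return C,v/np.linalg.norm(v,axis=1)[:,None]
def onz(c,px,z):
    C,v=rays(c,px); return C+v*((z-C[2])/v[:,2])[:,None]
def tri(cs,pxs):
    A=0;b=0;L=[]
    for c,p in zip(cs,pxs):
        C,v=rays(c,[p]); P=np.eye(3)-np.outer(v[0],v[0]); A=A+P; b=b+P@C; L.append((P,C))
    X=np.linalg.solve(A,b); return X,[round(float(np.linalg.norm(P@(X-C))),1) for P,C in L]
def proj(c,X):
    K,d,R,C=c
    return cv2.projectPoints(np.float64(X).reshape(-1,3),cv2.Rodrigues(R)[0],-R@C,K,d)[0].reshape(-1,2)
E
python3 - <<'E'
from h import *
np.set_printoptions(suppress=True,precision=0)
s=cam("scene");d=cam("side")
print("tt",onz(s,[[181,158]],30),onz(d,[[199,324]],30))
print("gable ends",tri([s,d],[(374,133),(283,126)]),tri([s,d],[(360,204),(342,157)]))
print("cone knob",tri([s,d],[(467,226),(385,101)]))
print("sq post top",onz(d,[[295,202]],200))
print("jar",onz(s,[[354,262]],84)); print("glue",tri([s,d],[(135,214),(278,323)]))
print("base gable corners z12",onz(s,[[385,222],[329,213]],12), onz(d,[[309,226],[348,189]],12))
E
```

```text
tt [[ 520. -351.   30.]] [[ 521. -358.   30.]]
gable ends (array([430., 109., 194.]), [1.1, 1.1]) (array([587., 110., 155.]), [0.5, 0.5])
cone knob (array([600., 335., 199.]), [2.0, 2.0])
sq post top [[ 607. -129.  200.]]
jar [[702. 124.  84.]]
glue (array([ 713., -361.,  165.]), [0.7, 0.7])
base gable corners z12 [[573. 182.  12.]
 [579.  43.  12.]] [[558.   2.  12.]
 [576. 175.  12.]]
```

View pics/wrist0.png

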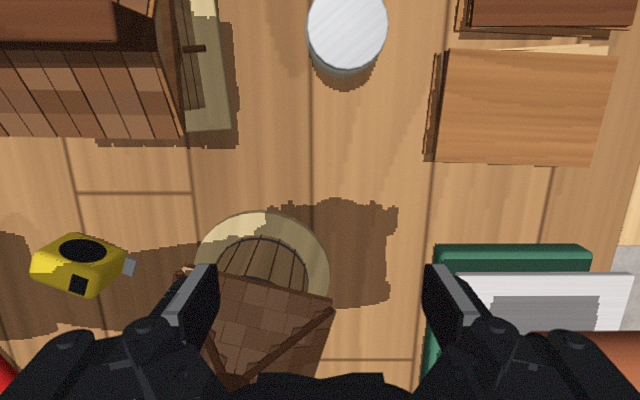

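The wrist view shows the jar lid at (347,25), the square roof's corner at (333,310) over a round base centred near (262,270), and the gable house at upper left. In this view image right is world +x and image up is world +y.

>>> step_arm([
  [[1, -0.4, -0.6, 0, 1], [1, -0.4, -0.6, 0, 1], [1, -0.4, -0.6, 0, 1], [1, -0.4, -0.6, 0, 1], [1, -0.4, -0.6, 0, 1]],
])

```text
t: 0.65
tool_pos: [593.9, 201.4, 370.9]
orientation: [-2.222, -2.221, 0.0]
wrist_force: [1.3, 0.2, -0.4]
grip_width: 85.2
grip_force: 0.0
```

```bash
cat > snap.py <<'E'
import sys,pickle; from h import *
n=sys.argv[1]; views=sys.argv[2:]
for v in views:
    o=env.get_obs(); im=env.snapshot(v); cv2.imwrite(f"pics/{v}{n}.png",im); pickle.dump(cam(v,o),open(f"pics/{v}{n}.pkl","wb"))
o=env.get_obs();print(o["t"],o["tool_pos"].round(1),o["orientation"].round(3))
E
python3 snap.py 1 wrist scene side
```

```text
0.8 [594.1 203.5 371.5] [-2.216 -2.227 -0.004]
```

>>> step_arm([
  [[-1, 0, 0, 0, 1], [-1, 0, 0, 0, 1], [-1, 0, 0, 0, 1], [0, 0, 0, 0, 1], [0, 0, 0, 0, 1]],
])

```text
t: 1.3
tool_pos: [595.0, 78.1, 369.5]
orientation: [-2.225, -2.218, 0.001]
wrist_force: [0.6, 0.3, 0.1]
grip_width: 85.4
grip_force: 0.0
```

```bash
python3 snap.py 2 wrist
```

```text
1.35 [594.9  79.6 369.5] [-2.222e+00 -2.220e+00  1.000e-03]
```

>>> step_arm([
  [[-1, 0, 0, 0, 1], [-1, 0, 0, 0, 1], [-1, 0, 0, 0, 1], [-1, 0, 0, 0, 1], [-1, 0, 0, 0, 1]],
])

```text
t: 1.85
tool_pos: [595.1, -120.4, 369.7]
orientation: [-2.219, -2.223, 0.0]
wrist_force: [0.1, -0.8, 0.1]
grip_width: 85.3
grip_force: 0.0
```

```bash
python3 snap.py 3 wrist scene; python3 -c "
import cv2,numpy as np
a=[cv2.imread(f'pics/{n}.png') for n in('wrist1','wrist2','wrist3','scene1')]
cv2.imwrite('pics/m1.png',cv2.resize(np.vstack([np.hstack(a[:2]),np.hstack(a[2:])]),(800,500),interpolation=cv2.INTER_AREA))"
```

```text
1.95 [ 594.5 -125.1  369.6] [ 2.227  2.214 -0.003]
```

View pics/m1.png

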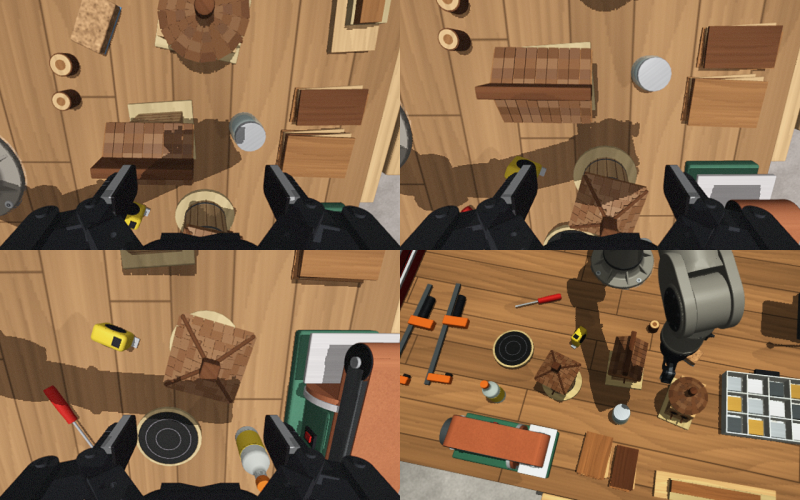

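The mosaic shows, in full-resolution pixels, the square post near (334,189) in wrist3, the ridge board from (125,145) to (310,150) in wrist2, and the turntable at (270,300) in wrist3. I'll zoom in to get accurate corners.

```bash
python3 -c "
import cv2,numpy as np
def c(n,x,y,w,h,s): 
    i=cv2.imread(f'pics/{n}.png')[y:y+h,x:x+w]; i=cv2.resize(i,None,fx=s,fy=s,interpolation=cv2.INTER_CUBIC)
    cv2.putText(i,f'{n} {x},{y} x{s}',(3,12),0,.4,(0,0,255),1); return i
a=np.hstack([c('wrist3',250,80,200,150,2),c('wrist2',110,50,200,150,2)])
b=np.hstack([c('scene3',320,110,200,150,2),c('wrist1',230,0,200,150,2)])
cv2.imwrite('pics/m2.png',np.vstack([a,b]))"
```

```text
(no output)
```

View pics/m2.png

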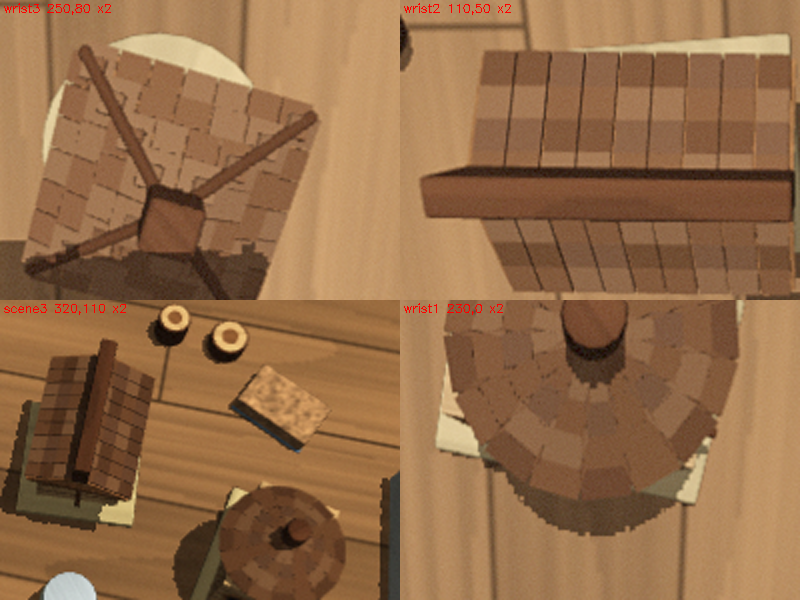

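```bash
python3 - <<'E'
from h import *; import pickle
np.set_printoptions(suppress=True,precision=1)
L=lambda n:pickle.load(open(f"pics/{n}.pkl","rb"))
w1,w2,w3,s1,s3,sd=map(L,("wrist1","wrist2","wrist3","scene1","scene3","side1"))
print("post",tri([w3,s1],[(336,193),(254,195)]),tri([w3,w2],[(336,193),(328,320)]))
P=onz(w3,[(324,178.5),(352.5,183.5),(349,207),(319,204)],202);print(P,P.mean(0))
E=onz(w3,[(292.5,104),(407.5,136.5),(264,216)],130);print("eave",E,[np.degrees(np.arctan2(*(E[i]-E[0])[[1,0]])) for i in(1,2)])
print("gable",onz(w2,[(120.5,148.5),(306.5,148)],202),"scene",tri([w2,s3],[(120.5,148.5),(320+107/2,110+42/2)]),tri([w2,s3],[(306.5,148),(320+81/2,110+174/2)]))
print("cone",tri([w1,s3],[(327.5,8),(468.5,225)]),onz(s3,[(468.5,225)],202))
print("oblbase",onz(w1,[(248.5,76),(378.5,101.5)],12))
print("sqbase",onz(w2,[(304,67.5)],12),onz(s3,[(328.5,217.5),(386.5,222.5)],12))
# turntable
for n,c in(("wrist3",w3),("scene1",s1)):
    im=cv2.imread(f"pics/{n}.png"); m=(im.max(2)<60).astype(np.uint8)
    x=(205,240,330,380) if n=="wrist3" else (145,125,220,185)
    mm=np.zeros_like(m); mm[x[1]:x[3],x[0]:x[2]]=m[x[1]:x[3],x[0]:x[2]]
    mm=cv2.morphologyEx(mm,cv2.MORPH_CLOSE,np.ones((9,9)))
    k=max(cv2.findContours(mm,0,1)[0],key=cv2.contourArea); e=cv2.fitEllipse(cv2.convexHull(k)); print("tt",e,onz(c,[e[0]],30))
E
```

```text
post (array([ 611.8, -131.9,  156.5]), [9.5, 9.5]) (array([ 609.4, -171.6,   51. ]), [5.1, 5.1])
[[ 596.8 -115.3  202. ]
 [ 621.5 -119.7  202. ]
 [ 619.  -141.1  202. ]
 [ 592.5 -138.4  202. ]] [ 607.5 -128.6  202. ]
eave [[ 565.5  -55.8  130. ]
 [ 683.9  -88.   130. ]
 [ 531.2 -175.8  130. ]] [np.float64(-15.208476875095732), np.float64(-105.91263281663234)]
gable [[425.4 109.6 202. ]
 [582.  109.5 202. ]] scene (array([427. , 108.6, 200.2]), [2.4, 2.4]) (array([581.6, 107.6, 188.4]), [0.2, 0.2])
cone (array([598. , 339.1, 195. ]), [0.5, 0.5]) [[600.2 336.9 202. ]]
oblbase [[498.6 297.3  12. ]
 [670.2 265.1  12. ]]
sqbase [[572.6 184.3  12. ]] [[590.6  43.9  12. ]
 [573.6 186.3  12. ]]
tt ((249.30125427246094, 301.5426025390625), (89.35480499267578, 136.26292419433594), 88.33919525146484) [[ 485.1 -351.8   30. ]]
tt ((182.3212432861328, 158.64215087890625), (55.84749221801758, 60.7430305480957), 107.98040008544922) [[ 520.8 -347.1   30. ]]
```

>>> step_arm([
  [[-0.08, 0.31, 0.6, 0, 1], [0, 0, 0.6, 0.09, 1], [0, 0, 0.5, 0.09, 1], [0, 0, 0, 0, 1], [0, 0, 0, 0, 1]],
])

```text
t: 2.45
tool_pos: [607.7, -122.2, 302.2]
orientation: [-2.495, -1.909, 0.001]
wrist_force: [0.1, 0.0, 0.7]
grip_width: 85.7
grip_force: 0.0
```

```bash
python3 snap.py 4 wrist scene side; python3 -c "
import cv2,numpy as np
def c(n,x,y,w,h,s): 
    i=cv2.imread(f'pics/{n}.png')[y:y+h,x:x+w]; i=cv2.resize(i,None,fx=s,fy=s,interpolation=cv2.INTER_CUBIC)
    cv2.putText(i,f'{n} {x},{y} x{s}',(3,12),0,.4,(0,0,255),1); return i
a=np.hstack([c('wrist4',220,80,200,200,2),c('side4',220,180,200,200,2)])
cv2.imwrite('pics/m3.png',a)"
```

```text
2.6 [ 608.  -122.9  303.3] [2.497e+00 1.905e+00 2.000e-03]
```

View pics/m3.png

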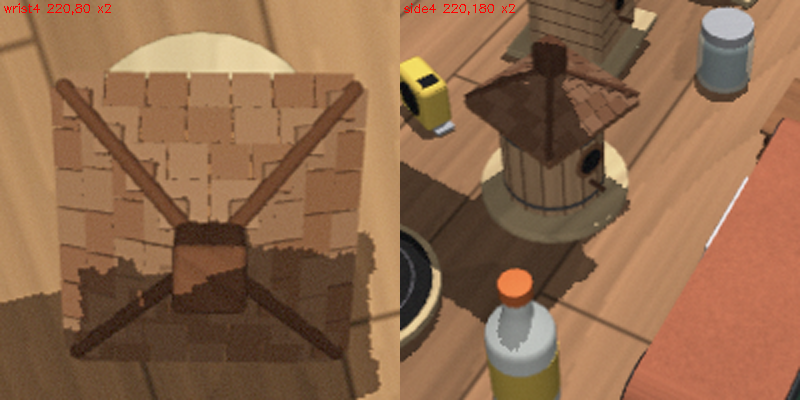

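The wrist view shows the post's top face centred at (325,218.5) with the roof edges parallel to the image, so the yaw is aligned. In the side view the post top is at (294.5,203).

```bash
python3 - <<'E'
from h import *; import pickle
np.set_printoptions(suppress=True,precision=1)
L=lambda n:pickle.load(open(f"pics/{n}.pkl","rb"))
w,d=L("wrist4"),L("side4")
p=(325,218.5)
print(tri([w,d],[p,(294.5,203)]),onz(w,[p],202))
E=onz(w,[(251,121.5),(401,123)],128);print(E,np.degrees(np.arctan2(*(E[1]-E[0])[[1,0]])))
c=onz(w,[(324,126)],12);print(c)
o=env.get_obs();R=Ro.from_rotvec(o["orientation"]).as_matrix();print(R.round(3),o["tool_pos"], R.T@(onz(w,[p],202)[0]-o["tool_pos"])/40)
E
```

```text
(array([ 607. , -130.7,  198.9]), [0.3, 0.3]) [[ 607.5 -129.4  202. ]]
[[563.7 -56.2 128. ]
 [685.  -90.3 128. ]] -15.696169315088005
[[620.1 -86.6  12. ]]
[[ 0.3  1.   0. ]
 [ 1.  -0.3  0. ]
 [ 0.   0.  -1. ]] [ 608.  -122.9  303.3] [-0.2  0.   2.5]
```

>>> step_arm([
  [[-0.16, 0.03, 0.8, 0, 1], [0, 0, 0.8, 0, 1], [0, 0, 0.8, 0, 1], [0, 0, 0.3, 0, 1], [0, 0, 0.2, 0, 1]],
])

```text
t: 3.1
tool_pos: [607.0, -129.7, 186.0]
orientation: [-2.499, -1.903, 0.0]
wrist_force: [-0.4, -0.3, 0.1]
grip_width: 85.4
grip_force: 0.0
```

>>> step_arm([
  [[0, 0, 0, 0, 1], [0, 0, 0, 0, 0], [0, 0, 0, 0, 0], [0, 0, 0, 0, 0], [0, 0, 0, 0, 0]],
], newtons=50)

```text
t: 3.6
tool_pos: [607.1, -129.7, 186.6]
orientation: [2.5, 1.902, 0.001]
wrist_force: [8.4, -1.7, 5.9]
grip_width: 28.4
grip_force: 5.4
```

>>> step_arm([
  [[0, 0, 0, 0, 0], [0, 0, 0, 0, 0], [0, 0, 0, 0, 0], [0, 0, 0, 0, 0], [0, 0, 0, 0, 0]],
])

```text
t: 4.1
tool_pos: [607.1, -129.7, 186.6]
orientation: [2.5, 1.902, 0.001]
wrist_force: [-0.8, 0.2, 6.4]
grip_width: 25.2
grip_force: 51.4
```

>>> step_arm([
  [[0, 0, -0.2, 0, 0], [0, 0, -0.4, 0, 0], [0, 0, -0.5, 0, 0], [0, 0, -0.5, 0, 0], [0, 0, -0.5, 0, 0]],
])

```text
t: 4.6
tool_pos: [606.6, -129.7, 271.0]
orientation: [-2.5, -1.902, 0.0]
wrist_force: [-0.0, -0.2, -1.9]
grip_width: 25.3
grip_force: 50.2
```

>>> step_arm([
  [[-0.3, -0.03, 0, 0, 0], [-0.6, -0.06, 0, 0, 0], [-0.7, -0.07, 0, 0, 0], [-0.7, -0.07, 0, 0, 0], [-0.7, -0.07, 0, 0, 0]],
])

```text
t: 5.1
tool_pos: [561.9, -243.7, 269.2]
orientation: [-2.5, -1.901, 0.001]
wrist_force: [-0.4, 0.4, -1.0]
grip_width: 25.3
grip_force: 50.4
```

>>> step_arm([
  [[-0.7, -0.07, 0, 0, 0], [-0.7, -0.07, 0, 0, 0], [-0.7, -0.07, 0, 0, 0], [-0.5, -0.05, 0, 0, 0], [-0.26, -0.03, 0, 0, 0]],
])

```text
t: 5.6
tool_pos: [519.6, -351.7, 269.3]
orientation: [-2.502, -1.898, 0.002]
wrist_force: [-0.5, 0.0, -2.9]
grip_width: 25.4
grip_force: 50.3
```

```bash
python3 snap.py 5 scene side wrist
```

```text
5.75 [ 521.2 -349.3  269.5] [-2.5   -1.901  0.   ]
```

View pics/scene5.png

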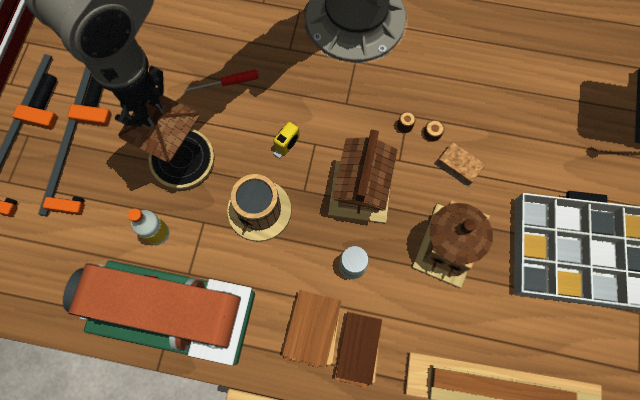

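The scene view shows the roof hanging over the turntable at (181,158), and the open round house at (255,203). I'll lower the roof, and measure the round house from this picture.

>>> step_arm([
  [[0, 0, 0.8, 0, 0], [0, 0, 0.9, 0, 0], [0, 0, 0.9, 0, 0], [0, 0, 0.8, 0, 0], [0, 0, 0.3, 0, 0]],
])

```text
t: 6.25
tool_pos: [521.0, -346.9, 118.9]
orientation: [-2.495, -1.902, 0.002]
wrist_force: [0.7, 0.7, -1.6]
grip_width: 25.4
grip_force: 50.2
```

>>> step_arm([
  [[0, 0, 0.12, 0, 0], [0, 0, 0.1, 0, 0], [0, 0, 0.1, 0, 0], [0, 0, 0.04, 0, 0], [0, 0, 0, 0, 0]],
])

```text
t: 6.75
tool_pos: [521.8, -349.4, 108.1]
orientation: [2.5, 1.902, 0.001]
wrist_force: [-0.3, -0.7, -2.7]
grip_width: 25.4
grip_force: 50.2
```

```bash
python3 snap.py 6 side; python3 - <<'E'
from h import *; import pickle
np.set_printoptions(suppress=True,precision=1)
c=pickle.load(open("pics/scene5.pkl","rb")); im=cv2.imread("pics/scene5.png")
h=cv2.cvtColor(im,cv2.COLOR_BGR2HSV)
# bright pale base of round house
m=((h[...,2]>130)&(h[...,1]>60)&(h[...,1]<125)&(h[...,0]>15)).astype(np.uint8)*255
cv2.imwrite("pics/mask5.png",np.hstack([cv2.resize(m[150:300,220:320],None,fx=4,fy=4),cv2.resize(im[150:300,220:320],None,fx=4,fy=4,interpolation=2)]))
E
```

```text
6.8 [ 521.7 -349.4  108.1] [2.500e+00 1.902e+00 1.000e-03]Traceback (most recent call last):
  File "<stdin>", line 7, in <module>
    return _nx.concatenate(arrs, 1, dtype=dtype, casting=casting)
           ~~~~~~~~~~~~~~~^^^^^^^^^^^^^^^^^^^^^^^^^^^^^^^^^^^^^^^
ValueError: all the input arrays must have same number of dimensions, but the array at index 0 has 2 dimension(s) and the array at index 1 has 3 dimension(s)
```

>>> step_arm([
  [[0, 0, 0.03, 0, 0], [0, 0, 0.03, 0, 0], [0, 0, 0, 0, 0], [0, 0, 0, 0, 0], [0, 0, 0, 0, 0]],
])

```text
t: 7.3
tool_pos: [521.9, -349.5, 106.5]
orientation: [2.5, 1.902, 0.001]
wrist_force: [-4.3, 3.5, 16.1]
grip_width: 25.6
grip_force: 52.7
```

```bash
python3 - <<'E'
from h import *
im=cv2.imread("pics/scene5.png")
h=cv2.cvtColor(im,cv2.COLOR_BGR2HSV)
m=((h[...,2]>130)&(h[...,1]>60)&(h[...,1]<125)&(h[...,0]>15)).astype(np.uint8)*255
cv2.imwrite("pics/mask5.png",np.hstack([cv2.resize(cv2.merge([m]*3)[150:250,220:320],None,fx=4,fy=4),cv2.resize(im[150:250,220:320],None,fx=4,fy=4,interpolation=2)]))
E
```

```text
(no output)
```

View pics/mask5.png

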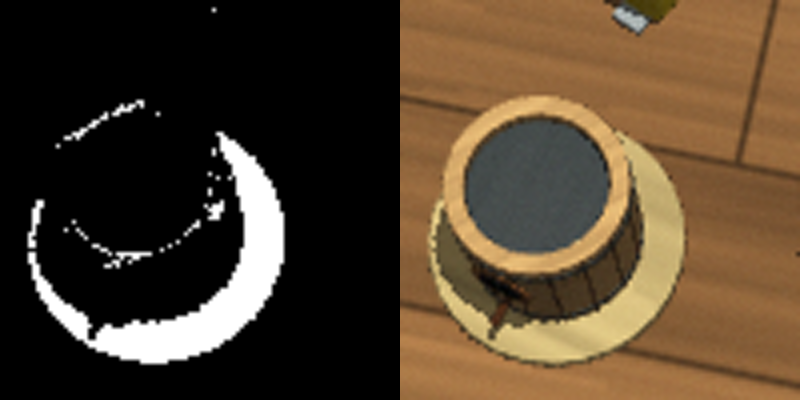

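The zoom shows the round house's rim ring centred at about (255,196), and the pale base disc. The square roof is down on the turntable (about 16 N upward), so I'll release it.

>>> step_arm([
  [[0, 0, 0, 0, 0.5], [0, 0, 0, 0, 0.8], [0, 0, 0, 0, 1], [0, 0, 0, 0, 1], [0, 0, 0, 0, 1]],
])

```text
t: 7.8
tool_pos: [521.5, -349.3, 105.1]
orientation: [-2.5, -1.902, 0.0]
wrist_force: [-0.6, -0.4, -0.2]
grip_width: 85.3
grip_force: 0.0
```

>>> step_arm([
  [[0, 0, 0, 0, 1], [0, 0, -0.4, 0, 1], [0, 0, -0.9, 0, 1], [0, 0, -1, 0, 1], [0, 0, -1, 0, 1]],
])

```text
t: 8.3
tool_pos: [521.2, -349.4, 239.8]
orientation: [2.5, 1.902, -0.0]
wrist_force: [0.2, 0.1, -0.1]
grip_width: 85.3
grip_force: 0.0
```

```bash
python3 snap.py 7 wrist scene; python3 - <<'E'
from h import *; import pickle
np.set_printoptions(suppress=True,precision=1)
c=pickle.load(open("pics/scene5.pkl","rb"))
print("rim",onz(c,[(255,196.1),(254.4,196.1)],120))
im=cv2.imread("pics/scene5.png");h=cv2.cvtColor(im,cv2.COLOR_BGR2HSV)
m=((h[...,2]>130)&(h[...,1]>60)&(h[...,1]<125)&(h[...,0]>15)).astype(np.uint8)
mm=np.zeros_like(m);mm[178:245,222:295]=m[178:245,222:295]
p=cv2.convexHull(cv2.findNonZero(mm)).reshape(-1,2).astype(float)
W=onz(c,p,12)[:,:2]
from scipy.optimize import least_squares
f=least_squares(lambda q:np.hypot(*(W-q).T)-80,[600,-120],loss="soft_l1");print(f.x,np.abs(f.fun).max())
a=cv2.imread("pics/wrist7.png");cv2.imwrite("pics/m7.png",np.hstack([a[:,100:540],cv2.imread("pics/scene7.png")[80:480,80:440][:320].repeat(1,0) if 0 else cv2.resize(cv2.imread("pics/scene7.png")[80:280,80:260],(360,400))]))
E
```

```text
8.4 [ 523.4 -350.9  244. ] [2.495 1.897 0.006]
rim [[ 606.2 -126.7  120. ]
 [ 606.4 -128.1  120. ]]
[ 604.1 -130.8] 8.198579775504584
```

View pics/m7.png

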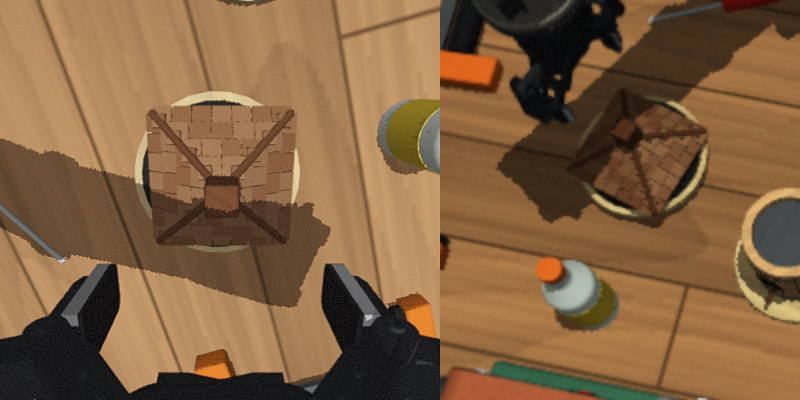

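The square roof stands level and centred on the turntable with its post at (322,197) in the wrist picture. Next I'll look at the round house on the way to the cone.

>>> step_arm([
  [[0, 0, -0.7, -0.09, 1], [0, 0, -0.7, -0.09, 1], [0.9, 0.33, -0.4, 0, 1], [0.9, 0.33, -0.2, 0, 1], [0.9, 0.33, 0, 0, 1]],
])

```text
t: 8.9
tool_pos: [561.7, -240.5, 319.6]
orientation: [2.221, 2.218, 0.002]
wrist_force: [0.7, 0.6, -0.7]
grip_width: 85.5
grip_force: 0.0
```

>>> step_arm([
  [[0.9, 0.33, 0, 0, 1], [0.9, 0.33, 0, 0, 1], [0.9, 0.33, 0, 0, 1], [0, 0, 0, 0, 1], [0, 0, 0, 0, 1]],
])

```text
t: 9.4
tool_pos: [600.8, -132.7, 317.7]
orientation: [2.219, 2.223, -0.0]
wrist_force: [0.6, -0.9, 0.8]
grip_width: 85.6
grip_force: 0.0
```

```bash
python3 snap.py 8 wrist
```

```text
9.45 [ 600.5 -133.9  317.7] [ 2.221  2.221 -0.   ]
```

>>> step_arm([
  [[0.9, 0, 0, 0, 1], [1, 0, 0, 0, 1], [1, 0, 0, 0, 1], [1, 0, 0, 0, 1], [1, 0, 0, 0, 1]],
])

```text
t: 9.95
tool_pos: [600.6, 62.3, 317.7]
orientation: [2.224, 2.218, 0.0]
wrist_force: [1.1, -0.8, -0.0]
grip_width: 85.2
grip_force: 0.0
```

>>> step_arm([
  [[1, 0, 0, 0, 1], [1, 0, 0, 0, 1], [1, 0, 0, 0, 1], [1, 0, 0, 0, 1], [1, 0, 0, 0, 1]],
])

```text
t: 10.45
tool_pos: [601.3, 262.3, 317.7]
orientation: [2.224, 2.218, 0.0]
wrist_force: [0.4, -0.7, 0.2]
grip_width: 85.5
grip_force: 0.0
```

>>> step_arm([
  [[1, 0, 0, 0, 1], [0.8, 0, 0, 0, 1], [0, 0, 0, 0, 1], [0, 0, 0, 0, 1], [0, 0, 0, 0, 1]],
])

```text
t: 10.95
tool_pos: [601.6, 332.5, 317.4]
orientation: [2.224, 2.218, -0.0]
wrist_force: [0.3, 0.0, 0.3]
grip_width: 85.3
grip_force: 0.0
```

```bash
python3 snap.py 9 wrist side; python3 - <<'E'
import cv2,numpy as np
def c(n,x,y,w,h,s):
    i=cv2.imread(f'pics/{n}.png')[y:y+h,x:x+w]; i=cv2.resize(i,None,fx=s,fy=s,interpolation=cv2.INTER_CUBIC)
    cv2.putText(i,f'{n} {x},{y} x{s}',(3,12),0,.4,(0,0,255),1); return i
cv2.imwrite('pics/m8.png',np.vstack([np.hstack([c('wrist8',220,60,200,150,2),c('wrist9',220,60,200,150,2)]),np.hstack([c('wrist9',220,160,200,150,2),c('side9',300,70,200,150,2)])]))
E
```

```text
11.05 [601.4 332.8 317.6] [2.224 2.218 0.   ]
```

View pics/m8.png

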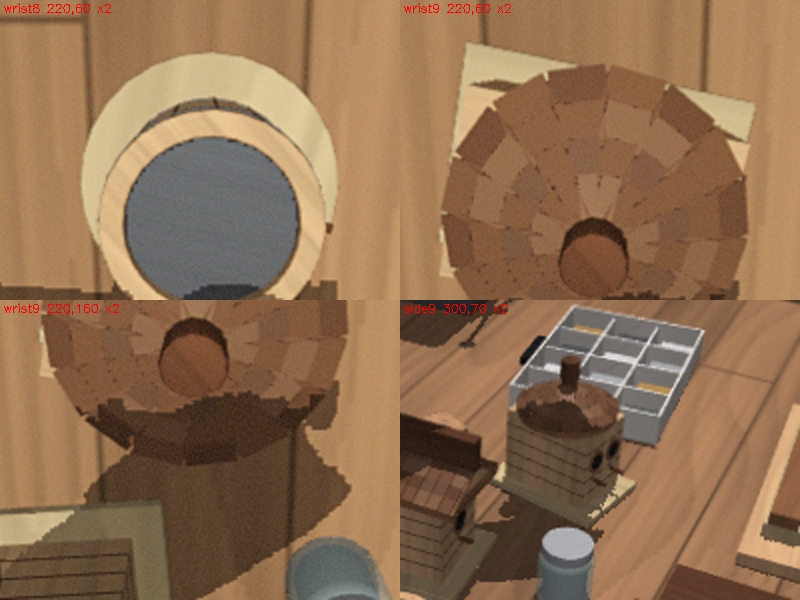

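Wrist8 shows the round rim centred at (326,171). Wrist9 shows the knob top centred at (317,192.5) on the oblong house, which has two holes in its end. The side view has the knob top at (385.5,100).

```bash
python3 - <<'E'
from h import *; import pickle
np.set_printoptions(suppress=True,precision=1)
L=lambda n:pickle.load(open(f"pics/{n}.pkl","rb"))
w8,w9,d9,s5=map(L,("wrist8","wrist9","side9","scene5"))
print("rim",onz(w8,[(326.2,171.2)],120),"tri",tri([w8,s5],[(326.2,171.2),(255,196.1)]))
print("knob",onz(w9,[(317,192.5)],202),tri([w9,d9],[(317,192.5),(385.5,100)]))
B=onz(w9,[(253,81.5),(397,110.5)],12);print(B,np.degrees(np.arctan2(*(B[1]-B[0])[[1,0]])),np.linalg.norm(B[1]-B[0]))
u=(B[1]-B[0])/np.linalg.norm(B[1]-B[0]);print(B.mean(0)+62*np.array([u[1],-u[0],0]))
E
```

```text
rim [[ 605.  -127.9  120. ]] tri (array([ 605.1, -128. ,  116.9]), [0.6, 0.6])
knob [[597.9 340.  202. ]] (array([597.6, 339.2, 199.8]), [0.3, 0.3])
[[522.  420.2  12. ]
 [692.3 387.   12. ]] -11.055195854986751 173.55433258758438
[595.3 342.7  12. ]
```

>>> step_arm([
  [[0.18, -0.08, 0.8, 0, 1], [0, 0, 0.9, 0, 1], [0, 0, 0.8, 0, 1], [0, 0, 0.5, 0, 1], [0, 0, 0.27, 0, 1]],
])

```text
t: 11.55
tool_pos: [597.3, 340.4, 184.7]
orientation: [-2.223, -2.22, 0.003]
wrist_force: [-0.3, 0.6, 0.1]
grip_width: 85.5
grip_force: 0.0
```

>>> step_arm([
  [[0, 0, 0, 0, 1], [0, 0, 0, 0, 0], [0, 0, 0, 0, 0], [0, 0, 0, 0, 0], [0, 0, 0, 0, 0]],
])

```text
t: 12.05
tool_pos: [597.8, 342.1, 187.2]
orientation: [2.221, 2.221, 0.002]
wrist_force: [1.1, 0.9, -0.0]
grip_width: 28.7
grip_force: 0.0
```

>>> step_arm([
  [[0, 0, 0, 0, 0], [0, 0, 0, 0, 0], [0, 0, 0, 0, 0], [0, 0, 0, 0, 0], [0, 0, 0, 0, 0]],
])

```text
t: 12.55
tool_pos: [597.9, 342.1, 187.4]
orientation: [2.221, 2.221, 0.002]
wrist_force: [-0.6, 0.4, 6.7]
grip_width: 25.0
grip_force: 48.8
```

>>> step_arm([
  [[0, 0, -0.2, 0, 0], [0, 0, -0.6, 0, 0], [0, 0, -0.7, 0, 0], [0, 0, -0.7, 0, 0], [0, 0, -0.7, 0, 0]],
])

```text
t: 13.05
tool_pos: [597.4, 341.8, 304.0]
orientation: [-2.221, -2.221, 0.0]
wrist_force: [1.2, 0.4, -2.2]
grip_width: 24.7
grip_force: 49.2
```

>>> step_arm([
  [[-0.5, 0.02, 0, 0, 0], [-0.8, 0.02, 0, 0, 0], [-0.9, 0.02, 0, 0, 0], [-0.9, 0.02, 0, 0, 0], [-0.9, 0.02, 0, 0, 0]],
])

```text
t: 13.55
tool_pos: [601.1, 179.8, 302.2]
orientation: [-2.222, -2.221, 0.001]
wrist_force: [0.6, -1.4, -1.8]
grip_width: 24.8
grip_force: 49.5
```

>>> step_arm([
  [[-0.92, 0.02, 0, 0, 0], [-0.92, 0.02, 0, 0, 0], [-0.92, 0.02, 0, 0, 0], [-0.92, 0.02, 0, 0, 0], [-0.92, 0, 0, 0, 0]],
])

```text
t: 14.05
tool_pos: [604.1, -4.2, 302.3]
orientation: [-2.222, -2.221, 0.0]
wrist_force: [-0.2, 0.1, -2.0]
grip_width: 24.6
grip_force: 49.5
```

>>> step_arm([
  [[-0.9, 0, 0, 0, 0], [-0.8, 0, 0, 0, 0], [-0.7, 0, 0, 0, 0], [-0.5, 0, 0, 0, 0], [-0.2, 0, 0, 0, 0]],
])

```text
t: 14.55
tool_pos: [603.9, -129.0, 302.3]
orientation: [2.225, 2.218, -0.001]
wrist_force: [-0.6, 0.7, -1.3]
grip_width: 24.6
grip_force: 49.5
```

```bash
python3 snap.py 10 scene wrist; python3 - <<'E'
import cv2,numpy as np
def c(n,x,y,w,h,s):
    i=cv2.imread(f'pics/{n}.png')[y:y+h,x:x+w]; i=cv2.resize(i,None,fx=s,fy=s,interpolation=cv2.INTER_CUBIC)
    cv2.putText(i,f'{n} {x},{y} x{s}',(3,12),0,.4,(0,0,255),1); return i
cv2.imwrite('pics/m10.png',np.hstack([c('scene10',380,150,160,160,3),c('wrist10',170,60,320,320,1.5)]))
E
```

```text
14.65 [ 604.3 -127.2  302.2] [-2.223e+00 -2.219e+00  1.000e-03]
```

View pics/m10.png

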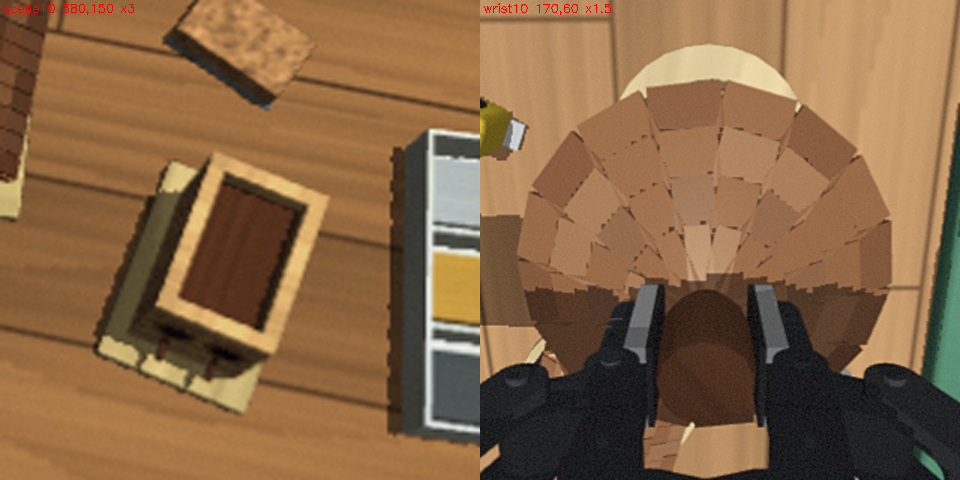

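The scene crop shows the oblong rim corners at (451,201), (490,215), (471,267) and (432,253). The wrist crop shows the cone level in the grip, with its knob top near (320,312). That composite was 960 px wide, over the 800 px limit, so I'll keep the next ones smaller.

```bash
python3 - <<'E'
from h import *; import pickle
np.set_printoptions(suppress=True,precision=1)
L=lambda n:pickle.load(open(f"pics/{n}.pkl","rb"))
s,w=map(L,("scene10","wrist10"))
Q=onz(s,[(451.3,201),(489.7,215.3),(471,267.3),(431.7,252.7)],120);print(Q,Q.mean(0))
e=Q[2]-Q[1]+Q[3]-Q[0];print(np.degrees(np.arctan2(e[1],e[0])),np.linalg.norm(e)/2)
print(onz(w,[(320,312)],318),onz(w,[(320,150)],245))
E
```

```text
[[525.4 312.3 120. ]
 [541.2 400.5 120. ]
 [667.4 373.7 120. ]
 [653.1 285.9 120. ]] [596.8 343.1 120. ]
-11.842256405588978 129.71378307938522
[[ 602.4 -129.   318. ]] [[602.5 -81.5 245. ]]
```

>>> step_arm([
  [[0.03, 0.02, 0.5, 0, 0], [0, 0, 0.8, 0, 0], [0, 0, 0.7, 0, 0], [0, 0, 0.4, 0, 0], [0, 0, 0.15, 0, 0]],
])

```text
t: 15.15
tool_pos: [604.8, -123.1, 198.5]
orientation: [-2.218, -2.222, 0.002]
wrist_force: [-0.7, 0.6, -1.7]
grip_width: 24.7
grip_force: 49.4
```

>>> step_arm([
  [[0, 0, 0.12, 0, 0], [0, 0, 0.08, 0, 0], [0, 0, 0.06, 0, 0], [0, 0, 0, 0, 0], [0, 0, 0, 0, 0]],
])

```text
t: 15.65
tool_pos: [605.7, -124.9, 190.5]
orientation: [2.221, 2.221, 0.001]
wrist_force: [-0.3, 0.2, -2.3]
grip_width: 24.4
grip_force: 49.4
```

>>> step_arm([
  [[-0.03, -0.02, 0, 0, 0], [0, 0, 0.04, 0, 0], [0, 0, 0.04, 0, 0], [0, 0, 0.02, 0, 0], [0, 0, 0, 0, 0]],
])

```text
t: 16.15
tool_pos: [604.8, -126.3, 187.2]
orientation: [2.222, 2.221, 0.001]
wrist_force: [-7.8, 1.8, 17.5]
grip_width: 24.6
grip_force: 51.5
```

>>> step_arm([
  [[0, 0, 0, 0, 0.5], [0, 0, 0, 0, 0.8], [0, 0, 0, 0, 1], [0, 0, 0, 0, 1], [0, 0, 0, 0, 1]],
])

```text
t: 16.65
tool_pos: [604.7, -126.1, 185.9]
orientation: [-2.221, -2.221, 0.0]
wrist_force: [0.1, -0.2, -0.3]
grip_width: 85.4
grip_force: 0.0
```

>>> step_arm([
  [[0, 0, -0.4, 0, 1], [0, 0, -0.8, 0, 1], [0, 0, -1, -0.1, 1], [0, 0, -0.8, -0.1, 1], [0, 0, 0, -0.1, 1]],
])

```text
t: 17.15
tool_pos: [606.4, -126.4, 310.9]
orientation: [1.659, 2.661, 0.005]
wrist_force: [-0.6, 0.2, -0.3]
grip_width: 85.6
grip_force: 0.0
```

>>> step_arm([
  [[0, 0, 0, -0.1, 1], [0, 0, 0, -0.1, 1], [0, 0, 0, -0.1, 1], [0, 0, 0, -0.1, 1], [0, 0, 0, -0.1, 1]],
])

```text
t: 17.65
tool_pos: [604.7, -126.1, 305.9]
orientation: [-0.57, -3.089, -0.0]
wrist_force: [0.1, -0.2, -0.5]
grip_width: 85.1
grip_force: 0.0
```

>>> step_arm([
  [[0, 0, 0, -0.1, 1], [0, 0, 0, -0.1, 1], [0, 0, 0, -0.047, 1], [0, 0, 0, 0, 1], [0, 0, 0, 0, 1]],
])

```text
t: 18.15
tool_pos: [604.7, -126.2, 306.0]
orientation: [-0.005, -3.141, -0.0]
wrist_force: [0.3, 0.4, -0.1]
grip_width: 85.1
grip_force: 0.0
```

```bash
python3 snap.py 11 wrist scene side
```

```text
18.3 [ 604.7 -126.1  306. ] [-3.000e-03 -3.141e+00  0.000e+00]
```

>>> step_arm([
  [[0.36, 0.84, 0, 0, 1], [0.36, 0.84, 0, 0, 1], [0.36, 0.84, 0, 0, 1], [0.36, 0.84, 0, 0, 1], [0.36, 0.84, 0, 0, 1]],
])

```text
t: 18.8
tool_pos: [532.1, 43.2, 306.2]
orientation: [0.002, 3.141, 0.0]
wrist_force: [0.8, 0.2, 0.2]
grip_width: 85.2
grip_force: 0.0
```

>>> step_arm([
  [[0.36, 0.84, 0, 0, 1], [0.36, 0.84, 0, 0, 1], [0, 0, 0, 0, 1], [0, 0, 0, 0, 1], [0, 0, 0, 0, 1]],
])

```text
t: 19.3
tool_pos: [504.4, 108.2, 306.0]
orientation: [0.003, 3.142, -0.0]
wrist_force: [0.2, 0.5, 0.3]
grip_width: 85.3
grip_force: 0.0
```

```bash
python3 snap.py 12 wrist scene; python3 - <<'E'
import cv2,numpy as np
def c(n,x,y,w,h,s):
    i=cv2.imread(f'pics/{n}.png')[y:y+h,x:x+w]; i=cv2.resize(i,None,fx=s,fy=s,interpolation=cv2.INTER_CUBIC)
    cv2.putText(i,f'{n} {x},{y} x{s}',(3,12),0,.4,(0,0,255),1); return i
cv2.imwrite('pics/m12.png',np.hstack([c('wrist12',220,60,200,270,2),np.vstack([c('scene12',190,140,160,108,2.5),c('side11',220,180,160,108,2.5)])]))
E
```

```text
19.4 [504.4 108.1 305.9] [-0.004 -3.141  0.   ]
```

View pics/m12.png

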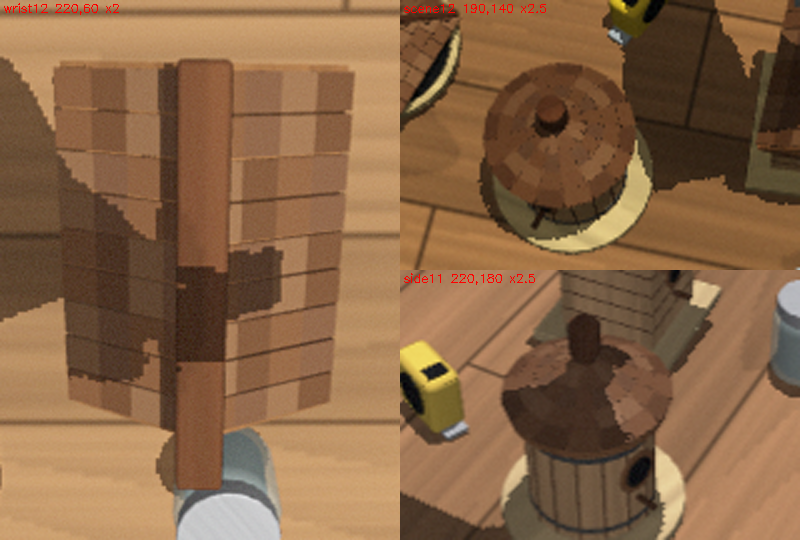

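The wrist view shows the ridge board top running from (322.8,91) to (319.5,303.5), nearly aligned with the tool. The cone looks level and seated on the round house, with its knob at about (251,184) in the scene view.

```bash
python3 - <<'E'
from h import *; import pickle
np.set_printoptions(suppress=True,precision=1)
L=lambda n:pickle.load(open(f"pics/{n}.pkl","rb"))
w,s=map(L,("wrist12","scene12"))
P=onz(w,[(322.8,91),(319.5,303.5)],202);print(P,P.mean(0))
print("cone",onz(s,[(250.8,184)],202))
B=onz(w,[(249,92),(394,96)],130);print(B)
E
```

```text
[[426.2 110.2 202. ]
 [580.  107.8 202. ]] [503.1 109.  202. ]
cone [[ 606.  -126.3  202. ]]
[[426.9  49.9 130. ]
 [430.3 169.7 130. ]]
```

>>> step_arm([
  [[0.03, 0.02, 0.8, 0, 1], [0, 0, 0.9, 0, 1], [0, 0, 0.7, 0, 1], [0, 0, 0.4, 0, 1], [0, 0, 0.17, 0, 1]],
])

```text
t: 19.9
tool_pos: [502.3, 108.9, 185.5]
orientation: [-0.003, -3.139, 0.001]
wrist_force: [0.8, 0.2, 0.2]
grip_width: 85.1
grip_force: 0.0
```

>>> step_arm([
  [[0, 0, 0, 0, 1], [0, 0, 0, 0, 0], [0, 0, 0, 0, 0], [0, 0, 0, 0, 0], [0, 0, 0, 0, 0]],
], newtons=70)

```text
t: 20.4
tool_pos: [503.1, 110.0, 187.8]
orientation: [0.001, 3.141, 0.0]
wrist_force: [-0.1, -0.1, 0.4]
grip_width: 28.3
grip_force: 0.0
```

>>> step_arm([
  [[0, 0, 0, 0, 0], [0, 0, 0, 0, 0], [0, 0, 0, 0, 0], [0, 0, 0, 0, 0], [0, 0, 0, 0, 0]],
])

```text
t: 20.9
tool_pos: [502.9, 109.9, 187.6]
orientation: [0.001, 3.141, -0.0]
wrist_force: [-1.4, -1.4, 6.9]
grip_width: 17.1
grip_force: 70.2
```

>>> step_arm([
  [[0, 0, -0.2, 0, 0], [0, 0, -0.6, 0, 0], [0, 0, -0.7, 0, 0], [0, 0, -0.7, 0, 0], [0, 0, -0.7, 0, 0]],
])

```text
t: 21.4
tool_pos: [502.4, 109.9, 304.6]
orientation: [-0.0, -3.141, -0.0]
wrist_force: [0.1, -0.3, -4.0]
grip_width: 17.0
grip_force: 69.0
```

>>> step_arm([
  [[-0.16, 0.4, 0, 0, 0], [-0.28, 0.7, 0, 0, 0], [-0.36, 0.9, 0, 0, 0], [-0.36, 0.9, 0, 0, 0], [-0.36, 0.9, 0, 0, 0]],
])

```text
t: 21.9
tool_pos: [563.9, 263.2, 303.5]
orientation: [-0.001, -3.141, 0.0]
wrist_force: [0.1, -0.6, -2.5]
grip_width: 16.7
grip_force: 69.1
```

>>> step_arm([
  [[-0.32, 0.8, 0, 0, 0], [-0.28, 0.7, 0, 0, 0], [-0.16, 0.4, 0, 0, 0], [-0.05, 0.13, 0, 0.066, 0], [0, 0, 0, 0.066, 0]],
])

```text
t: 22.4
tool_pos: [595.8, 344.3, 302.7]
orientation: [-0.315, -3.124, 0.0]
wrist_force: [0.5, -0.4, -2.7]
grip_width: 17.4
grip_force: 69.1
```

>>> step_arm([
  [[0, 0, 0, 0, 0], [0, 0, 0, 0, 0], [0, 0, 0.4, 0, 0], [0, 0, 0.6, 0, 0], [0, 0, 0.2, 0, 0]],
])

```text
t: 22.9
tool_pos: [595.1, 342.0, 251.9]
orientation: [-0.309, -3.123, 0.004]
wrist_force: [-0.3, -0.2, -3.0]
grip_width: 16.9
grip_force: 68.9
```

```bash
python3 snap.py 13 wrist scene side; python3 - <<'E'
import cv2,numpy as np
def c(n,x,y,w,h,s):
    i=cv2.imread(f'pics/{n}.png')[y:y+h,x:x+w]; i=cv2.resize(i,None,fx=s,fy=s,interpolation=cv2.INTER_CUBIC)
    cv2.putText(i,f'{n} {x},{y} x{s}',(3,12),0,.4,(0,0,255),1); return i
cv2.imwrite('pics/m13.png',np.vstack([np.hstack([c('scene13',310,120,100,75,4),c('wrist13',120,0,400,300,1)]),np.hstack([c('scene13',400,160,133,100,3),c('side13',300,60,133,100,3)])]))
E
```

```text
23.05 [596.  342.8 254.7] [-3.100e-01 -3.125e+00  1.000e-03]Traceback (most recent call last):
  File "<stdin>", line 5, in <module>
    return _nx.concatenate(arrs, 0, dtype=dtype, casting=casting)
           ~~~~~~~~~~~~~~~^^^^^^^^^^^^^^^^^^^^^^^^^^^^^^^^^^^^^^^
ValueError: all the input array dimensions except for the concatenation axis must match exactly, but along dimension 1, the array at index 0 has size 800 and the array at index 1 has size 798
```

>>> step_arm([
  [[0, 0, 0.5, 0, 0], [0, 0, 0.6, 0, 0], [0, 0, 0.3, 0, 0], [0, 0, 0.12, 0, 0], [0, 0, 0, 0, 0]],
])

```text
t: 23.55
tool_pos: [596.2, 343.2, 194.7]
orientation: [-0.311, -3.126, -0.0]
wrist_force: [0.3, 0.5, -3.5]
grip_width: 17.2
grip_force: 69.0
```

>>> step_arm([
  [[0, 0, 0.04, 0, 0], [0, 0, 0.04, 0, 0], [0, 0, 0.04, 0, 0], [0, 0, 0.02, 0, 0], [0, 0, 0, 0, 0]],
])

```text
t: 24.05
tool_pos: [596.1, 343.1, 188.8]
orientation: [-0.311, -3.126, 0.0]
wrist_force: [-0.2, -0.3, -3.2]
grip_width: 17.0
grip_force: 69.0
```

>>> step_arm([
  [[0, 0, 0.03, 0, 0], [0, 0, 0.02, 0, 0], [0, 0, 0.02, 0, 0], [0, 0, 0, 0, 0], [0, 0, 0, 0, 0]],
])

```text
t: 24.55
tool_pos: [596.2, 343.1, 187.6]
orientation: [0.311, 3.125, 0.001]
wrist_force: [-8.3, -5.3, 14.6]
grip_width: 17.1
grip_force: 71.7
```

>>> step_arm([
  [[0, 0, 0, 0, 0.5], [0, 0, 0, 0, 0.8], [0, 0, 0, 0, 1], [0, 0, 0, 0, 1], [0, 0, 0, 0, 1]],
])

```text
t: 25.05
tool_pos: [596.1, 343.1, 185.9]
orientation: [-0.311, -3.126, -0.0]
wrist_force: [-0.7, 0.1, -0.1]
grip_width: 85.3
grip_force: 0.0
```

>>> step_arm([
  [[0, 0, -0.4, 0, 1], [0, 0, -0.8, 0, 1], [0, 0, -1, 0, 1], [0, 0, -0.8, 0.047, 1], [0, 0, 0, 0, 1]],
])

```text
t: 25.55
tool_pos: [597.5, 344.3, 312.7]
orientation: [0.424, 3.107, 0.008]
wrist_force: [-0.0, 0.5, -0.1]
grip_width: 85.5
grip_force: 0.0
```

```bash
python3 snap.py 14 wrist side
```

```text
25.65 [596.3 343.3 307.7] [4.200e-01 3.112e+00 2.000e-03]
```

>>> step_arm([
  [[-0.156, -0.955, 0, 0, 1], [-0.156, -0.955, 0, 0, 1], [-0.156, -0.955, 0, 0, 1], [-0.156, -0.955, 0, 0, 1], [-0.156, -0.955, 0, 0, 1]],
])

```text
t: 26.15
tool_pos: [574.6, 148.9, 305.2]
orientation: [-0.42, -3.112, 0.001]
wrist_force: [0.8, -0.7, -0.1]
grip_width: 85.1
grip_force: 0.0
```

>>> step_arm([
  [[-0.156, -0.955, 0, 0, 1], [0, 0, 0, 0, 1], [0, 0, 0, 0, 1], [0, 0, 0, 0, 1], [0, 0, 0, 0, 1]],
])

```text
t: 26.65
tool_pos: [571.2, 113.4, 305.7]
orientation: [-0.418, -3.113, -0.0]
wrist_force: [-1.2, -0.1, 0.3]
grip_width: 84.9
grip_force: 0.0
```

```bash
python3 snap.py 15 wrist
```

```text
26.7 [571.2 113.3 305.7] [-0.418 -3.113 -0.   ]
```

>>> step_arm([
  [[-0.156, -0.955, 0, 0, 1], [-0.156, -0.955, 0, 0, 1], [-0.156, -0.955, 0, 0, 1], [-0.156, -0.955, 0, 0, 1], [-0.156, -0.955, 0, 0, 1]],
])

```text
t: 27.2
tool_pos: [550.5, -81.0, 306.0]
orientation: [-0.419, -3.114, -0.0]
wrist_force: [1.2, -0.4, -0.2]
grip_width: 85.6
grip_force: 0.0
```

>>> step_arm([
  [[-0.156, -0.955, 0, 0, 1], [-0.156, -0.955, 0, 0, 1], [-0.156, -0.955, 0, 0, 1], [-0.156, -0.955, 0, 0, 1], [-0.156, -0.955, 0, 0, 1]],
])

```text
t: 27.7
tool_pos: [530.1, -273.5, 305.9]
orientation: [-0.419, -3.113, -0.0]
wrist_force: [1.1, -0.1, -0.0]
grip_width: 85.4
grip_force: 0.0
```

>>> step_arm([
  [[-0.156, -0.955, 0, 0, 1], [-0.15, -0.95, 0, 0, 1], [0, 0, 0, 0, 1], [0, 0, 0, 0, 1], [0, 0, 0, 0, 1]],
])

```text
t: 28.2
tool_pos: [522.2, -348.0, 305.8]
orientation: [-0.418, -3.113, -0.001]
wrist_force: [0.4, 0.4, 0.0]
grip_width: 85.4
grip_force: 0.0
```

```bash
python3 snap.py 16 wrist scene; python3 - <<'E'
import cv2,numpy as np
def c(n,x,y,w,h,s):
    i=cv2.imread(f'pics/{n}.png')[y:y+h,x:x+w]; i=cv2.resize(i,(400,300),interpolation=cv2.INTER_CUBIC)
    cv2.putText(i,f'{n} {x},{y} x{s}',(3,12),0,.4,(0,0,255),1); return i
cv2.imwrite('pics/m16.png',np.vstack([np.hstack([c('wrist15',160,0,320,240,1.25),c('wrist16',220,100,200,150,2)]),np.hstack([c('scene16',320,110,200,150,2),c('wrist14',160,50,320,240,1.25)])]))
E
```

```text
28.3 [ 522.2 -348.   306. ] [4.180e-01 3.114e+00 1.000e-03]
```

View pics/m16.png

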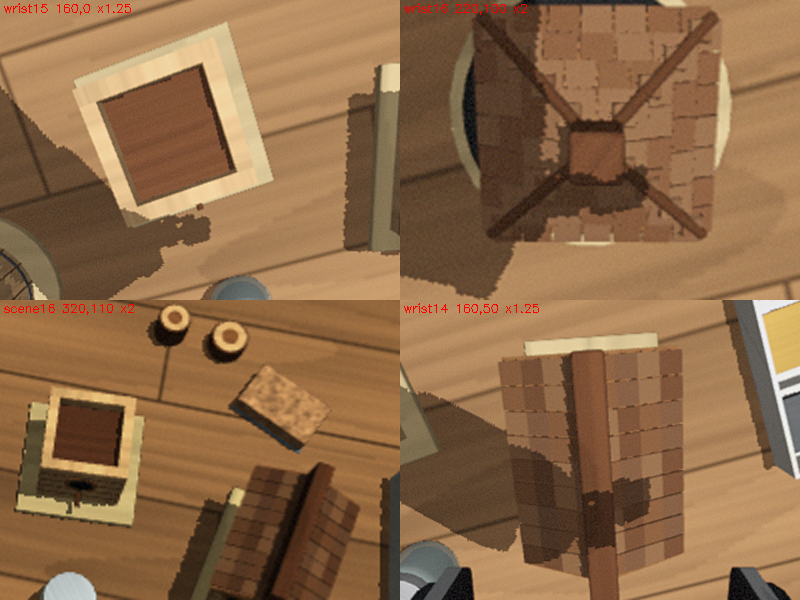

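Wrist15 shows the open square house with inner rim corners at (238,84), (322,52), (350,134) and (270,165). Wrist16 shows the parked roof's post at (318.5,178.5), aligned with the tool. Wrist14 shows the gable roof seated, with an even strip of base showing.

```bash
python3 - <<'E'
from h import *; import pickle
np.set_printoptions(suppress=True,precision=1)
L=lambda n:pickle.load(open(f"pics/{n}.pkl","rb"))
w14,w15,w16,s=map(L,("wrist14","wrist15","wrist16","scene16"))
def sq(Q,t):
    e=[(Q[i]-Q[(i+1)%4]) for i in range(4)]
    print(t,Q.mean(0),[round(float(np.linalg.norm(v)),1) for v in e],[round(float((np.degrees(np.arctan2(v[1],v[0]))+45)%90-45),1) for v in e])
sq(onz(w15,[(238.4,84),(322.4,52),(349.6,134.4),(269.6,164.8)],120),"w15 inner")
sq(onz(s,[(345.5,154),(388.5,156.5),(383.5,199),(340,195)],120),"scene outer")
sq(onz(s,[(348.5,159.5),(382,161),(380.5,192.5),(346.5,191)],120),"scene inner")
print("tri",tri([w15,s],[(322.4,52),(348.5,159.5)]),tri([w15,s],[(269.6,164.8),(380.5,192.5)]))
print("post",onz(w16,[(318.5,178.5)],122))
B=onz(w14,[(160+123/1.25,50+42/1.25),(160+257/1.25,50+33/1.25)],12);v=B[1]-B[0];print("oblong base end",B,np.degrees(np.arctan2(v[1],v[0]))-90,np.linalg.norm(v))
G=onz(w14,[(160+588.5/1.25-320,50+52/1.25),(160+604/1.25-320,50+290/1.25)],202);v=G[1]-G[0];print("ridge",G,np.degrees(np.arctan2(v[1],v[0])))
E
```

```text
w15 inner [505.3 108.8 120. ] [75.3, 71.4, 76.6, 73.2] [4.1, 4.4, 5.5, 3.4]
scene outer [506.1 108.6 120. ] [100.5, 105.5, 99.3, 102.1] [8.3, 3.4, 6.4, 3.9]
scene inner [506.1 108.6 120. ] [78.0, 77.7, 77.7, 77.9] [9.1, 7.3, 9.2, 7.5]
tri (array([474.5, 104.3, 138.3]), [39.4, 39.4]) (array([548. , 117.8, 191.7]), [33.7, 33.7])
post [[ 519.6 -348.8  122. ]]
oblong base end [[497.2 300.   12. ]
 [522.7 421.2  12. ]] -11.888992114428262 123.86364418959191
ridge [[521.6 359.7 202. ]
 [657.8 330.5 202. ]] -12.097156927447106
```

>>> step_arm([
  [[0.03, -0.03, 0.8, 0, 1], [0, 0, 1, 0, 1], [0, 0, 1, 0, 1], [0, 0, 1, 0, 1], [0, 0, 0.7, 0, 1]],
])

```text
t: 28.8
tool_pos: [519.8, -348.7, 123.7]
orientation: [-0.418, -3.112, -0.001]
wrist_force: [0.2, -0.4, -0.2]
grip_width: 85.5
grip_force: 0.0
```

>>> step_arm([
  [[0, 0, 0.3, 0, 1], [0, 0, 0.16, 0, 1], [0, 0, 0, 0, 1], [0, 0, 0, 0, 0], [0, 0, 0, 0, 0]],
], newtons=50)

```text
t: 29.3
tool_pos: [520.8, -350.5, 109.0]
orientation: [0.421, 3.111, -0.001]
wrist_force: [-0.7, 0.2, 0.6]
grip_width: 59.3
grip_force: 0.0
```

>>> step_arm([
  [[0, 0, 0, 0, 0], [0, 0, 0, 0, 0], [0, 0, 0, 0, 0], [0, 0, 0, 0, 0], [0, 0, 0, 0, 0]],
])

```text
t: 29.8
tool_pos: [520.4, -350.2, 108.2]
orientation: [0.421, 3.113, -0.0]
wrist_force: [-1.7, 2.3, 6.5]
grip_width: 25.2
grip_force: 50.4
```

>>> step_arm([
  [[0, 0, -0.2, 0, 0], [0, 0, -0.7, 0, 0], [0, 0, -0.9, 0, 0], [0, 0, -1, 0, 0], [0, 0, -1, 0, 0]],
])

```text
t: 30.3
tool_pos: [519.6, -350.1, 261.5]
orientation: [-0.421, -3.113, -0.0]
wrist_force: [0.2, -0.7, -1.9]
grip_width: 25.2
grip_force: 49.4
```

>>> step_arm([
  [[0, 0, -0.8, -0.09, 0], [0, 0, -0.35, -0.09, 0], [0, 0, 0, -0.063, 0], [0, 0, 0, 0, 0], [0, 0, 0, 0, 0]],
])

```text
t: 30.8
tool_pos: [519.7, -350.2, 305.4]
orientation: [0.145, -3.138, -0.001]
wrist_force: [-0.3, -0.4, -2.5]
grip_width: 25.2
grip_force: 49.7
```

>>> step_arm([
  [[-0.06, 0.4, 0, 0, 0], [-0.06, 0.7, 0, 0, 0], [-0.06, 0.9, 0, 0, 0], [-0.06, 0.95, 0, 0, 0], [-0.06, 0.95, 0, 0, 0]],
])

```text
t: 31.3
tool_pos: [516.7, -191.5, 305.2]
orientation: [0.147, -3.137, -0.001]
wrist_force: [0.7, 0.0, -2.3]
grip_width: 25.4
grip_force: 49.6
```

>>> step_arm([
  [[-0.06, 0.95, 0, 0, 0], [-0.06, 0.95, 0, 0, 0], [-0.06, 0.95, 0, 0, 0], [-0.06, 0.95, 0, 0, 0], [-0.06, 0.95, 0, 0, 0]],
])

```text
t: 31.8
tool_pos: [510.1, -1.4, 305.4]
orientation: [0.147, -3.138, -0.0]
wrist_force: [0.2, 0.7, -2.6]
grip_width: 25.4
grip_force: 49.6
```

>>> step_arm([
  [[-0.06, 0.9, 0, 0, 0], [-0.06, 0.8, 0, 0, 0], [0, 0.6, 0, 0, 0], [0, 0.4, 0, 0, 0], [0, 0.1, 0, 0, 0]],
])

```text
t: 32.3
tool_pos: [504.1, 110.9, 305.4]
orientation: [0.152, -3.137, -0.001]
wrist_force: [-0.1, 0.5, -2.1]
grip_width: 25.4
grip_force: 49.7
```

>>> step_arm([
  [[0, 0, 0, 0, 0], [0, 0, 0.4, 0, 0], [0, 0, 0.6, 0, 0], [0, 0, 0.2, 0, 0], [0, 0, 0, 0, 0]],
])

```text
t: 32.8
tool_pos: [504.5, 107.5, 256.7]
orientation: [0.148, -3.136, 0.001]
wrist_force: [-0.5, 0.3, -2.8]
grip_width: 25.4
grip_force: 49.5
```

>>> step_arm([
  [[-0.03, 0.03, 0.5, 0, 0], [0, 0, 0.6, 0, 0], [0, 0, 0.3, 0, 0], [0, 0, 0.15, 0, 0], [0, 0, 0, 0, 0]],
])

```text
t: 33.3
tool_pos: [506.2, 109.6, 195.8]
orientation: [0.15, -3.138, 0.0]
wrist_force: [0.2, -0.4, -1.9]
grip_width: 25.4
grip_force: 49.6
```

>>> step_arm([
  [[0, 0, 0.04, 0, 0], [0, 0, 0.03, 0, 0], [0, 0, 0.03, 0, 0], [0, 0, 0, 0, 0], [0, 0, 0, 0, 0]],
])

```text
t: 33.8
tool_pos: [506.2, 109.7, 191.8]
orientation: [-0.15, 3.138, 0.0]
wrist_force: [-0.4, 0.6, -1.4]
grip_width: 25.4
grip_force: 49.6
```

>>> step_arm([
  [[0, 0, 0.04, 0, 0], [0, 0, 0.03, 0, 0], [0, 0, 0.02, 0, 0], [0, 0, 0, 0, 0], [0, 0, 0, 0, 0]],
])

```text
t: 34.3
tool_pos: [506.1, 109.8, 188.2]
orientation: [-0.15, 3.138, 0.0]
wrist_force: [-3.1, 0.2, 5.2]
grip_width: 25.6
grip_force: 50.6
```

>>> step_arm([
  [[0, 0, 0.02, 0, 0], [0, 0, 0, 0, 0], [0, 0, 0, 0, 0.5], [0, 0, 0, 0, 0.8], [0, 0, 0, 0, 1]],
])

```text
t: 34.8
tool_pos: [506.2, 109.7, 187.1]
orientation: [0.15, -3.138, -0.0]
wrist_force: [-0.4, 0.7, -0.0]
grip_width: 68.0
grip_force: 0.0
```

>>> step_arm([
  [[0, 0, 0, 0, 1], [0, 0, 0, 0, 1], [0, 0, -0.4, 0, 1], [0, 0, -0.8, 0, 1], [0, 0, -0.8, 0, 1]],
])

```text
t: 35.3
tool_pos: [505.7, 109.7, 267.8]
orientation: [0.15, -3.137, 0.0]
wrist_force: [0.4, -0.6, 0.8]
grip_width: 85.7
grip_force: 0.0
```

>>> step_arm([
  [[0, 0, -0.8, 0, 1], [0, -1, 0, 0, 1], [0, -1, 0, 0, 1], [0, -1, 0, 0, 1], [0, -1, 0, 0, 1]],
])

```text
t: 35.8
tool_pos: [521.3, -51.1, 299.4]
orientation: [-0.15, 3.138, -0.0]
wrist_force: [0.4, 0.1, 0.0]
grip_width: 85.6
grip_force: 0.0
```

>>> step_arm([
  [[0, -1, 0, 0, 1], [0, -1, 0, 0, 1], [0, -1, 0, 0, 1], [0, -1, 0, 0, 1], [0, 0, 0, 0, 1]],
])

```text
t: 36.3
tool_pos: [535.9, -214.6, 298.8]
orientation: [0.14, -3.138, 0.002]
wrist_force: [-0.6, -1.2, 0.3]
grip_width: 85.4
grip_force: 0.0
```

```bash
python3 snap.py 17 scene side; python3 - <<'E'
import cv2,numpy as np
def c(n,x,y,w,h):
    i=cv2.imread(f'pics/{n}.png')[y:y+h,x:x+w]; return cv2.resize(i,(800,300),interpolation=cv2.INTER_CUBIC)
cv2.imwrite('pics/m17.png',np.vstack([c('scene17',190,120,320,120+40),c('side17',200,80,300,200)]))
E
```

```text
36.4 [ 536.5 -209.6  298.8] [ 0.147 -3.138 -0.   ]
```

View pics/m17.png

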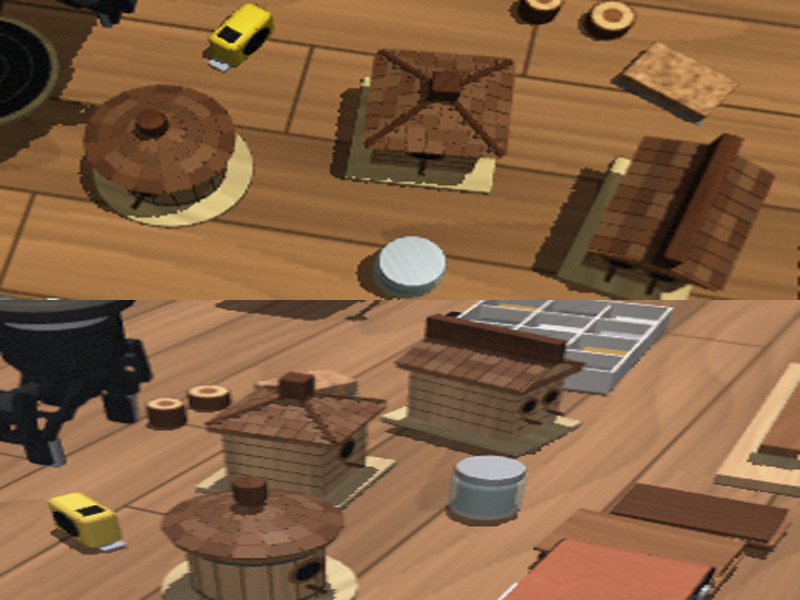

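All three roofs sit level on their own houses: the post is at (368.8,164.3) and the knob at (250.8,185) in the full scene picture. I'll check the numbers, then hand in.

```bash
python3 - <<'E'
from h import *
X=onz(cam("scene"),[(250.8,185.1),(368.8,164.3)],202)[:,:2];print(X.round(1))
d=np.hypot(*(X-[[605,-128],[505.7,108.7]]).T);print(d)
if (d<7).all(): print(env.job_done())
E
```

```text
[[ 608.4 -125.7]
 [ 509.8  111.4]]
[4.12255466 4.9255364 ]
the job is handed in; nothing more can be done
None
```

I handed the job in at about 36 s: all three roofs sit level on their own houses. The square and cone roofs were about 5 and 4 mm off centre in the last check, and the gable ridge was within 1° of its house. No verdict was returned.

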